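Lay the long turning blank on the sloping rack against its cleat

ROBOT

A 6-joint arm with a two-finger parallel gripper is mounted at the origin on the work surface. World frame = base frame: x ahead of the robot, y to its left, z up, the work surface at z = 0. Lengths are in m, angles in rad, forces in N, time in s.
With the tool pointing down it reaches from about 0.275 to 0.75 m from the base axis. Payload 10.2 kg.
Tool frame: the origin (TCP) lies on the centre line of the jaws, within the pads' length; the fingertips stand 14 mm ahead of it and the grasp point (between the pads) lies 5 mm behind it; z points along the fingers, y is the line along which they close (so a half turn about z gives the same grasp; the last joint's range is limited). The gripper opens to 85 mm and grips with 20 to 120 N. Pads are 22 mm wide; open, the fingers measure 114 mm over their backs; the gripper's body (76 mm by 85 mm) begins 54 mm behind the grasp point. The pads swing forward as they close: fully open they stand 13 mm farther back than shut.
Start: joints at [0.931, 0.313, 1.498, -0, 1.331, -0.223], TCP at [0.213, 0.48, 0.245] pointing down, gripper open.
Joint ranges: [-2.94, 2.94], [-0.97, 2.17], [0.19, 2.56], [-1.23, 4.37], [0.02, 3.11], [-2.88, 2.88]. Speed limits (rad/s): [2.39, 2.39, 3.01, 3.14, 3.14, 3.14].

INTERFACE

Orientations are given as a unit quaternion [x, y, z, w].
In Python, from station import r, vision, ticket gives the robot as it stands. The module is installed in compiled form; this text tells all that it offers.
- The arm moves only by the tool arm_command, never from a script. Its argument "plan" is a list of rows, each an object of numbers: "tx", "ty", "tz": the shift along the tool's x, y, z scaled (see below); "wx", "wy", "wz": the turn, a rotation vector about the tool's x, y, z scaled (see below). A call has 1 to 20 rows; each row is the pose to reach, as a shift and turn from the pose commanded when the call began, along the tool's axes at that moment, turning the shorter way round; what a row does not reach only later rows make up. The controller multiplies each number of a shift by 100 mm and each number of a turn by 2 pi rad. A row lasts 1/8 s, in which the tool goes at most 62.5 mm and 10.7 degrees, less where a joint would pass 70% of its speed; a pose out of reach is approached as far as the arm can. A call with a number of a shift or a turn outside -1 to 1 is refused whole. A call with a gripper value outside its range is refused whole. "jaw" is the gripper command: -1 is shut, 1 is fully open, values between are in proportion, set as the call begins (left out, the last holds). The fingers move at their own pace and stop on an object; the grip force is fixed at half the most. Time passes only in rows, so rows that repeat a pose let the fingers close. It gives the time, the measured TCP pose, the force, the opening and the grip force at its end, in the units of the state.
- r.state(): the state, without advancing time (a new reading comes with each control period).
- vision.get_image(name): name is "scene" or "top"; returns the picture (420x560x3 uint8, red, green, blue); there is no depth.
- vision.camera_model(name): a dict with "fovy" (degrees; the focal length in pixels is half the picture's height over the tangent of half this angle, whatever the lens; pixels are square), "cx", "cy" (the principal point, pixels), "k1" (the pictures are not rectified: a ray, as slopes to the right and down, at radius r is drawn at 1 + k1 r^2 times it, then the intrinsics apply), "cam_to_world" (4x4, takes a point from camera to world coordinates). Camera axes: x right, y down, z forward; pixel columns grow to the right and rows downward; lengths in m; the calibration is good to about 2 mm. A picture is of the moment at which its call begins. camera_model takes no time and is no camera call.
- ticket.hand_in(): hands the job in; it is judged then, once.
The state is a dict: "t": time; "q": joint angles; "joint_vel": joint speeds; "effort": joint torques, N m; "tool_pos": TCP position; "orientation": TCP orientation; "ft_force": force on the tool from outside, world axes, zero at the start; "torque": the same for the moment, N m; "width": finger opening in m; "grasp_force": force on a finger pad.
Only numpy, scipy, OpenCV 4.12 (cv2) and the standard library are available. Lean on these libraries where they do the work, as an engineer would, in place of code of your own. Each camera call takes 0.05 s, during which the arm holds its last target. There are 200 camera calls.

TASK

Load the rack for the next turning job: lay the long rectangular wood blank flat on the sloping white rack, pointing straight up and down the slope, with its lower end resting against the cleat (the raised strip along the low edge) so that it cannot slide off. The whole blank must lie on the deck, and you let go of it there. Leave the short blank and the round blank where they are on the bench.

Things in the scene. Friction and masses are not known exactly. Their poses are not given: they have to be found in the camera images.
- long_blank: The long wood blank, a dark brown rectangular block 150 long x 45 wide x 28 mm thick, about 0.13 kg, lying loose on its broad face on the bench top (z = 0). Origin: centre of its underside; x along its length, y across its width, z up through its thickness. Either end may go against the cleat and either broad face may lie down.
- cleat_foot (a point): Fixed sloping rack: middle of the line where the cleat's upper face meets the white deck, 20 mm above the bench. x runs 20 deg uphill (away from the robot), y level along the cleat, z square out of the deck. Deck: z = 0, x 0 to 212 mm, y -100 to 100 mm; its high edge is 92 mm above the bench. Cleat: wood strip along the low edge, x -18 to 0 mm, 15 mm above the deck.
- short_blank: A bystander of the same wood, a loose rectangular block 70 long x 45 wide x 28 mm thick, on the bench. Origin: centre of its underside, x along its length, z up.
- round_blank: A bystander of the same wood, a loose round disc 72 mm across and 28 mm thick, lying flat on the bench. Origin: centre of its underside, z up.
Mind the look-alikes: they are no part of the job. What is shaped like the long_blank but green or pink is not meant.

How it is judged:
At the end, for the whole second after the job is handed in: The long blank is at rest, flat on the deck (within 5 mm, not perched on the cleat), either broad face down, along the slope within 11 degrees, lower end against the cleat (gap under 15 mm), within the deck's width; the short and round blanks within 30 mm of their starts (angle between the x axis of long_blank and the x axis of cleat_foot, either way round below 0.2 rad and angle between the z axis of long_blank and the z axis of cleat_foot, either way round below 0.2 rad and linear speed of long_blank below 0.01 m/s and distance of each of short_blank, round_blank from where it was at the start of the episode below 0.03 m and x of long_blank in the frame of cleat_foot between 0.069 and 0.09 m and y of long_blank in the frame of cleat_foot between -0.078 and 0.078 m and (z of long_blank in the frame of cleat_foot between -0.006 and 0.005 m or z of long_blank in the frame of cleat_foot between 0.023 and 0.034 m)); the robot touches nothing.
It also fails if it takes over 32 s, if anything falls off the work surface, if the arm or the gripper's body presses on something with over 40 N, if the wrist force passes 120 N, or if a joint passes its speed limit or range.

## Working session

There is one attempt and no reset: what is moved stays moved. The work goes in short steps, Python scripts to look and compute and a tool call to move; the robot and the scene stay as the last step left them, time stands still between calls to the robot, and variables do not carry over. Pictures are saved under pics/ and viewed, at most 10 in all, crops included, and the job is handed in when it is done.

Besides the shell and the picture viewer there is one more tool, called after "Request:" as name([rows], argument=value, ...), one row to a line, values as JSON. arm_command: Moves the arm, as the interface text tells. Shifts and turns lie within -1 to 1; 1 stands for 100 mm of shift or 2 pi rad of turn. Its arguments: {"type":"object","properties":{"plan":{"type":"array"},"jaw":{"type":"number"}},"required":["plan"]}

```bash
mkdir -p pics
python3 - <<'E'
from station import r,vision
import cv2
for n in("scene","top"):
    cv2.imwrite(f"pics/{n}0.png",vision.get_image(n)[:,:,::-1])
    m=vision.camera_model(n);print(n,m)
s=r.state();print(s['t'],s['tool_pos'],s['orientation'],s['width'])
E
```

```text
scene {'fovy': 48.39575261670124, 'cx': 282.8251943185561, 'cy': 211.08933159849605, 'k1': 0.026255863010984985, 'cam_to_world': array([[ 0.83299152,  0.3434835 , -0.43375593,  0.85414688],
       [ 0.55290039, -0.54602133,  0.62941391, -0.71743438],
       [-0.02064669, -0.76412028, -0.6447433 ,  0.67786727],
       [ 0.        ,  0.        ,  0.        ,  1.        ]])}
top {'fovy': 42.11085939326729, 'cx': 275.78379905545097, 'cy': 208.4866560492591, 'k1': -0.2238095021249237, 'cam_to_world': array([[ 0.02063259, -0.9922312 ,  0.1226847 ,  0.2783517 ],
       [-0.99975063, -0.02152443, -0.00594826, -0.1006179 ],
       [ 0.00854276, -0.12253138, -0.99242787,  1.34681535],
       [ 0.        ,  0.        ,  0.        ,  1.        ]])}
0.1 [0.21242605 0.47987593 0.24481332] [ 2.06906024e-01  9.78360665e-01 -5.07110533e-04 -2.20113846e-04] 0.08578806337962298
```

View pics/top0.png

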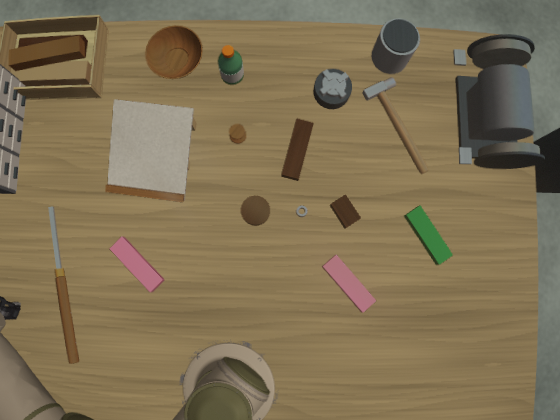

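View pics/scene0.png

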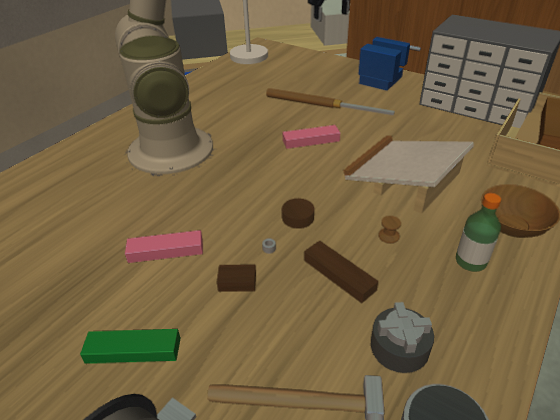

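The top view shows these candidates: a dark brown bar on the bench (297,150), pink bars (136,264) and (349,283), a green bar (428,235), and brown offcuts in the crate (49,52). The bench bar fits because it is dark brown, loose on the bench and rectangular. The short blank is at (345,211), the round one at (255,210), and the rack at (150,150) with its cleat at (146,193).

```bash
cat > h.py <<'E'
import numpy as np,cv2
from station import r,vision
def cam(n):
    m=vision.camera_model(n);f=210/np.tan(np.radians(m['fovy']/2))
    # small-polynomial k1 distortion = OpenCV model
    return np.array([[f,0,m['cx']],[0,f,m['cy']],[0,0,1]]),np.array([m['k1'],0,0,0,0.]),m['cam_to_world']
def onplane(n,px,z):
    K,d,T=cam(n);u=cv2.undistortPoints(np.array(px,float).reshape(-1,1,2),K,d)[:,0]
    D=np.c_[u,np.ones(len(u))]@T[:3,:3].T;o=T[:3,3]
    return o+D*((np.broadcast_to(z,len(u))-o[2])/D[:,2])[:,None]
def proj(n,P):
    K,d,T=cam(n);R=T[:3,:3].T;return cv2.projectPoints(np.array(P,float),cv2.Rodrigues(R)[0],-R@T[:3,3],K,d)[0][:,0]
E
python3 - <<'E'
import cv2,numpy as np
a=cv2.imread("pics/top0.png")
c=cv2.resize(a[85:215,95:205],None,fx=4.5,fy=4.5,interpolation=cv2.INTER_CUBIC)
b=cv2.resize(a[110:190,270:325],None,fx=5,fy=5,interpolation=cv2.INTER_CUBIC)
o=np.zeros((585,495+275,3),np.uint8);o[:,:495]=c;o[:400,495:]=b
cv2.imwrite("pics/crop.png",o)
E
```

```text
(no output)
```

View pics/crop.png

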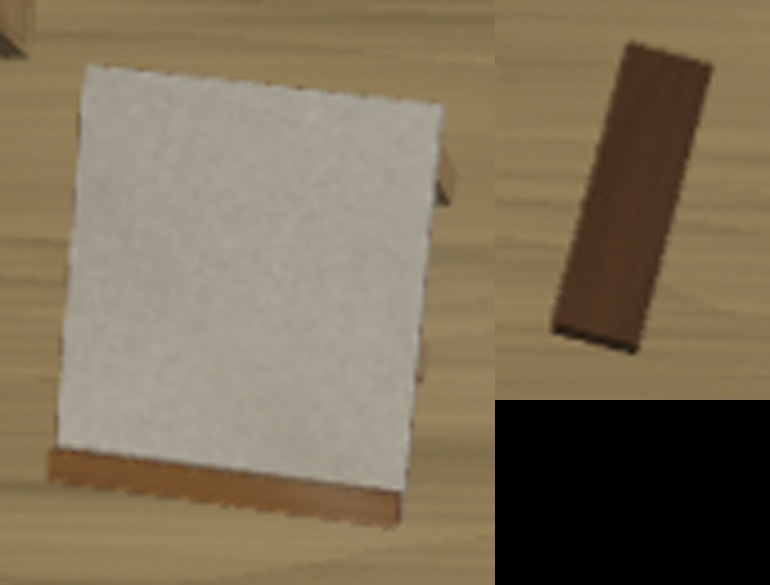

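The crop confirms it: a plain dark brown bar, top-face corners near crop (629,42), (713,66), (636,345), (556,325). The deck's high corners are at (85,66) and (441,103), and the cleat's upper edge runs (60,448) to (403,490).

```bash
cat >> h.py <<'E'
from scipy.optimize import least_squares
def rackT(p):
    c,s=np.cos(p[2]),np.sin(p[2]);a=np.radians(20)
    R=np.array([[c,-s,0],[s,c,0],[0,0,1]])@np.array([[np.cos(a),0,-np.sin(a)],[0,1,0],[np.sin(a),0,np.cos(a)]])
    T=np.eye(4);T[:3,:3]=R;T[:3,3]=[p[0],p[1],.020];return T
E
python3 - <<'E'
from h import *
q=lambda u,k,o:(np.array(u,float)+.5)/k-.5+np.array(o)
B=q([(629,42),(713,66),(636,345),(556,325)],5,(270,110))-[[99,0]]*4
W=onplane("top",B,.028)[:,:2];print(W.round(4))
print([np.linalg.norm(W[i]-W[(i+1)%4]).round(4) for i in range(4)],W.mean(0))
L=(W[0]+W[1]-W[2]-W[3])/2;print("yaw",np.degrees(np.arctan2(L[1],L[0])))
D=q([(85,66),(441,103),(403,490),(60,448)],4.5,(95,85))
P=np.array([[.212,.1,0],[.212,-.1,0],[0,-.1,.015],[0,.1,.015]])
f=lambda p:(proj("top",P@rackT(p)[:3,:3].T+rackT(p)[:3,3])-D).ravel()
s=least_squares(f,[.5,.2,0]);print("rack",s.x,np.degrees(s.x[2]),s.fun.round(2))
print(proj("scene",P@rackT(s.x)[:3,:3].T+rackT(s.x)[:3,3]).round(0), proj("scene",np.c_[W,[.028]*4]).round(0))
E
```

```text
[[ 0.6708 -0.1554]
 [ 0.6595 -0.1977]
 [ 0.5165 -0.1611]
 [ 0.5256 -0.1216]]
[np.float64(0.0438), np.float64(0.1476), np.float64(0.0405), np.float64(0.1491)] [ 0.59309215 -0.15894018]
yaw -13.74615936052936
rack [ 0.48653118  0.21376929 -0.0960054 ] -5.500704103621125 [ 0.05 -0.2   0.61 -0.78  0.62  0.36 -1.37  0.58]
[[473. 142.]
 [434. 183.]
 [348. 171.]
 [391. 136.]] [[377. 281.]
 [361. 293.]
 [303. 250.]
 [317. 240.]]
```

Request:
arm_command([
  {"tx":-1,"ty":-0.71},
  {"tx":-1,"ty":-0.71},
  {"tx":-1,"ty":-0.71},
], jaw=1)

```text
$.plan[0]: bad value
```

```bash
cat >> h.py <<'E'
from scipy.spatial.transform import Rotation as Ro
RACK=[.48653,.21377,-.0960]
def go(p,Rm):
    s=r.state();R0=Ro.from_quat(s['orientation'])
    d=R0.inv().apply(np.array(p)-s['tool_pos'])*10; w=(R0.inv()*Ro.from_matrix(Rm)).as_rotvec()/2/np.pi
    print('t',s['t'],'pos',s['tool_pos'].round(4),'q',np.round(s['q'],2),'width',s['width'],'shift',d.round(3),'turn',w.round(4))
def down(yaw): # tool x opposite to yaw direction, z down
    x=-np.array([np.cos(yaw),np.sin(yaw),0]);z=np.array([0,0,-1.]);return np.c_[x,np.cross(z,x),z]
def deckpose(x,h,y=0):
    T=rackT(RACK);R=np.c_[-T[:3,0],T[:3,1],-T[:3,2]]
    return T[:3,3]+T[:3,:3]@[x,y,h],R
BL=[.593,-.159];BY=np.radians(-13.9)
E
python3 -c "
from h import *
go([*BL,.245],down(BY))"
```

```text
t 0.1 pos [0.2124 0.4799 0.2448] q [ 0.93  0.31  1.5  -0.    1.33 -0.22] width 0.08578806337962298 shift [-6.066e+00 -4.301e+00  1.000e-03] turn [-0.0002 -0.0001 -0.0277]
```

Request:
arm_command([
  {"tx":-1,"ty":-0.71,"tz":0,"wx":0,"wy":0,"wz":0},
  {"tx":-1,"ty":-0.71,"tz":0,"wx":0,"wy":0,"wz":0},
  {"tx":-1,"ty":-0.71,"tz":0,"wx":0,"wy":0,"wz":0},
], jaw=1)

```text
t: 0.48
tool_pos: [0.2767, 0.3723, 0.2452]
orientation: [0.209, 0.978, -0.0, 0.0]
ft_force: [-1.0, 0.9, 0.7]
width: 0.0854
grasp_force: 0.0
```

Request:
arm_command([
  {"tx":-1,"ty":-0.71,"tz":0,"wx":0,"wy":0,"wz":0},
  {"tx":-1,"ty":-0.71,"tz":0,"wx":0,"wy":0,"wz":0},
  {"tx":-1,"ty":-0.71,"tz":0,"wx":0,"wy":0,"wz":0},
])

```text
t: 0.85
tool_pos: [0.3393, 0.2674, 0.2452]
orientation: [0.209, 0.978, -0.0, -0.0]
ft_force: [0.3, 0.5, -0.4]
width: 0.0858
grasp_force: 0.0
```

Request:
arm_command([
  {"tx":-1,"ty":-0.71,"tz":0,"wx":0,"wy":0,"wz":0},
  {"tx":-1,"ty":-0.71,"tz":0,"wx":0,"wy":0,"wz":0},
  {"tx":-1,"ty":-0.71,"tz":0,"wx":0,"wy":0,"wz":0},
])

```text
t: 1.23
tool_pos: [0.4018, 0.1625, 0.2451]
orientation: [0.209, 0.978, -0.0, -0.0]
ft_force: [0.3, 0.3, 0.2]
width: 0.0852
grasp_force: 0.0
```

Request:
arm_command([
  {"tx":-1,"ty":-0.71,"tz":0,"wx":0,"wy":0,"wz":0},
  {"tx":-1,"ty":-0.71,"tz":0,"wx":0,"wy":0,"wz":0},
  {"tx":-1,"ty":-0.71,"tz":0,"wx":0,"wy":0,"wz":0},
])

```text
t: 1.6
tool_pos: [0.4644, 0.0578, 0.2448]
orientation: [0.208, 0.978, 0.0, -0.0]
ft_force: [-0.8, 1.5, -0.5]
width: 0.0852
grasp_force: 0.0
```

Request:
arm_command([
  {"tx":-1,"ty":-0.71,"tz":0,"wx":0,"wy":0,"wz":0},
  {"tx":-1,"ty":-0.71,"tz":0,"wx":0,"wy":0,"wz":0},
  {"tx":-1,"ty":-0.71,"tz":0,"wx":0,"wy":0,"wz":0},
])

```text
t: 1.98
tool_pos: [0.5271, -0.047, 0.2445]
orientation: [0.207, 0.978, 0.0, -0.0]
ft_force: [0.2, 0.8, -1.0]
width: 0.0854
grasp_force: 0.0
```

Request:
arm_command([
  {"tx":-1,"ty":-0.71,"tz":0,"wx":0,"wy":0,"wz":-0.028},
  {"tx":-1,"ty":-0.71,"tz":0,"wx":0,"wy":0,"wz":-0.028},
  {"tx":-1,"ty":-0.71,"tz":0,"wx":0,"wy":0,"wz":-0.028},
  {"tx":-1,"ty":-0.71,"tz":0,"wx":0,"wy":0,"wz":-0.028},
])

```text
t: 2.48
tool_pos: [0.5888, -0.1496, 0.2452]
orientation: [0.119, 0.993, 0.0, -0.0]
ft_force: [0.6, 0.7, -0.0]
width: 0.0854
grasp_force: 0.0
```

```bash
python3 -c "
from h import *
go([*BL,.1],down(BY))"
```

```text
t 2.475 pos [ 0.5888 -0.1496  0.2452] q [-0.44  0.5   1.23  0.    1.42 -1.77] width 0.08536530878363435 shift [-0.065 -0.083  1.452] turn [ 0.0001 -0.0001  0.0006]
```

Request:
arm_command([
  {"tx":-0.06,"ty":-0.08,"tz":0.5,"wx":0,"wy":0,"wz":0},
  {"tx":-0.06,"ty":-0.08,"tz":1,"wx":0,"wy":0,"wz":0},
  {"tx":-0.06,"ty":-0.08,"tz":1,"wx":0,"wy":0,"wz":0},
])

```text
t: 2.85
tool_pos: [0.5911, -0.1586, 0.143]
orientation: [0.119, 0.993, 0.001, -0.003]
ft_force: [0.3, 1.1, 0.8]
width: 0.0855
grasp_force: 0.0
```

Request:
arm_command([
  {"tx":0,"ty":0,"tz":0.4,"wx":0,"wy":0,"wz":0},
  {"tx":0,"ty":0,"tz":0.8,"wx":0,"wy":0,"wz":0},
  {"tx":0,"ty":0,"tz":0.8,"wx":0,"wy":0,"wz":0},
])

```text
t: 3.22
tool_pos: [0.5924, -0.1602, 0.0657]
orientation: [0.119, 0.993, 0.0, -0.001]
ft_force: [0.1, -0.9, 0.1]
width: 0.0854
grasp_force: 0.0
```

Run:
```python
from h import *
go([*BL,.018],down(BY))
a=cv2.resize(vision.get_image("scene")[200:320,260:420,::-1],None,fx=5,fy=5,interpolation=cv2.INTER_CUBIC)
cv2.imwrite("pics/pre.png",a)
```

```text
t 3.225 pos [ 0.5924 -0.1602  0.0657] q [-0.45  0.69  1.41  0.    1.05 -1.79] width 0.08539132999717151 shift [-0.004  0.012  0.477] turn [ 0.0001 -0.0003  0.0005]
```

View pics/pre.png

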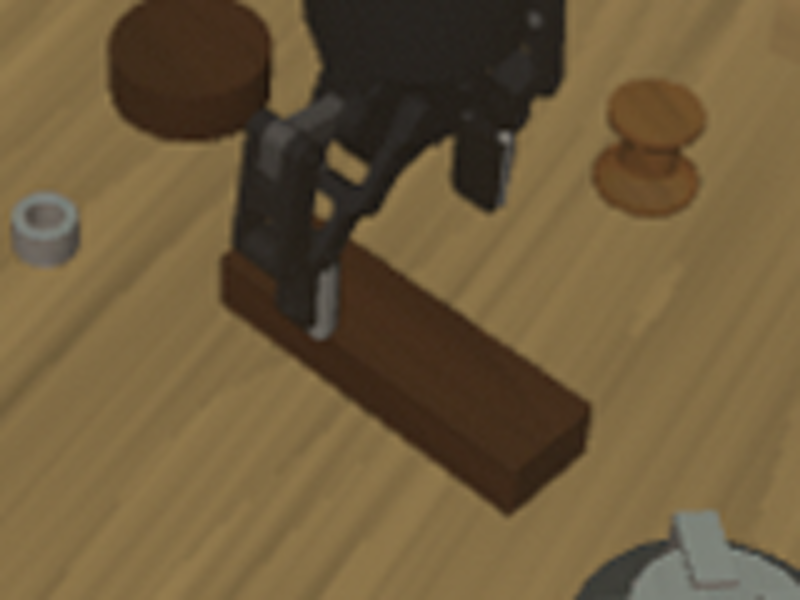

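The open jaws straddle the bar, with pads at crop (320,310) and (495,175), and the knob and disc are clear. Next I descend and close.

Request:
arm_command([
  {"tx":0,"ty":0.01,"tz":0.25,"wx":0,"wy":0,"wz":0},
  {"tx":0,"ty":0.01,"tz":0.47,"wx":0,"wy":0,"wz":0},
  {"tx":0,"ty":0.01,"tz":0.47,"wx":0,"wy":0,"wz":0},
])

```text
t: 3.65
tool_pos: [0.5936, -0.1605, 0.0201]
orientation: [0.12, 0.993, -0.0, 0.001]
ft_force: [-0.5, 0.3, 0.6]
width: 0.0853
grasp_force: 0.0
```

Request:
arm_command([
  {"tx":0,"ty":0,"tz":0,"wx":0,"wy":0,"wz":0},
  {"tx":0,"ty":0,"tz":0,"wx":0,"wy":0,"wz":0},
  {"tx":0,"ty":0,"tz":0,"wx":0,"wy":0,"wz":0},
  {"tx":0,"ty":0,"tz":0,"wx":0,"wy":0,"wz":0},
  {"tx":0,"ty":0,"tz":0,"wx":0,"wy":0,"wz":0},
  {"tx":0,"ty":0,"tz":0,"wx":0,"wy":0,"wz":0},
], jaw=-1)

```text
t: 4.4
tool_pos: [0.5938, -0.1608, 0.0201]
orientation: [0.12, 0.993, -0.0, 0.001]
ft_force: [-1.3, 1.3, 7.3]
width: 0.044
grasp_force: 63.1
```

Run:
```python
from h import *
go([*BL,.24],down(BY))
s=r.state();print(s['grasp_force'],s['ft_force'])
p,R=deckpose(.079,.13);print(p);go(p,R)
```

```text
t 4.4 pos [ 0.5938 -0.1608  0.0201] q [-0.45  0.75  1.43  0.    0.96 -1.78] width 0.04404344347784164 shift [ 0.006  0.015 -2.199] turn [-0.      0.0004  0.0003]
63.10204267501831 [-1.27695358  1.26187354  7.26113356]
[0.51616601 0.21091617 0.16917963]
t 4.4 pos [ 0.5938 -0.1608  0.0201] q [-0.45  0.75  1.43  0.    0.96 -1.78] width 0.04404344347784164 shift [ 1.636  3.424 -1.496] turn [-0.0041 -0.055  -0.0228]
```

Request:
arm_command([
  {"tx":0,"ty":0,"tz":-0.3,"wx":0,"wy":0,"wz":0},
  {"tx":0,"ty":0,"tz":-0.7,"wx":0,"wy":0,"wz":0},
  {"tx":0,"ty":0,"tz":-1,"wx":0,"wy":0,"wz":0},
  {"tx":0,"ty":0,"tz":-1,"wx":0,"wy":0,"wz":0},
])

```text
t: 4.9
tool_pos: [0.5938, -0.161, 0.1207]
orientation: [0.12, 0.993, -0.001, 0.002]
ft_force: [-0.0, -0.1, -3.6]
width: 0.0436
grasp_force: 61.9
```

Request:
arm_command([
  {"tx":0.2,"ty":0.45,"tz":-0.45,"wx":0,"wy":0,"wz":0},
  {"tx":0.5,"ty":1,"tz":-0.9,"wx":0,"wy":0,"wz":0},
  {"tx":0.5,"ty":1,"tz":-1,"wx":0,"wy":0,"wz":0},
  {"tx":0.5,"ty":1,"tz":-1,"wx":0,"wy":0,"wz":0},
])

```text
t: 5.4
tool_pos: [0.5683, -0.0508, 0.2184]
orientation: [0.119, 0.993, -0.0, 0.001]
ft_force: [0.8, -0.4, -1.9]
width: 0.0437
grasp_force: 62.2
```

Request:
arm_command([
  {"tx":0.25,"ty":0.5,"tz":0,"wx":0,"wy":0,"wz":0},
  {"tx":0.5,"ty":1,"tz":0,"wx":0,"wy":0,"wz":0},
  {"tx":0.5,"ty":1,"tz":0,"wx":0,"wy":0,"wz":0},
])

```text
t: 5.78
tool_pos: [0.5424, 0.0595, 0.2161]
orientation: [0.119, 0.993, 0.0, -0.002]
ft_force: [-0.3, -0.3, -1.7]
width: 0.0437
grasp_force: 62.2
```

Run:
```python
from h import *
s=r.state();print(s['grasp_force'],s['ft_force'])
go(*deckpose(.079,.13))
```

```text
62.23378300666809 [-0.34897649 -0.28549805 -1.73118176]
t 5.775 pos [0.5424 0.0595 0.2161] q [-0.11  0.38  1.48  0.    1.28 -1.44] width 0.043680358349544444 shift [0.61  1.41  0.471] turn [-0.0039 -0.056  -0.0223]
```

Request:
arm_command([
  {"tx":0.2,"ty":0.5,"tz":0,"wx":0,"wy":0,"wz":0},
  {"tx":0.3,"ty":0.9,"tz":0,"wx":0,"wy":0,"wz":0},
  {"tx":0.3,"ty":0.9,"tz":0,"wx":0,"wy":0,"wz":0},
])

```text
t: 6.15
tool_pos: [0.5357, 0.1528, 0.2163]
orientation: [0.119, 0.993, -0.0, -0.001]
ft_force: [-0.8, -1.4, -0.6]
width: 0.0435
grasp_force: 62.3
```

Request:
arm_command([
  {"tx":0.31,"ty":0.51,"tz":0.2,"wx":-0.002,"wy":-0.028,"wz":-0.011},
  {"tx":0.31,"ty":0.51,"tz":0.4,"wx":-0.004,"wy":-0.056,"wz":-0.022},
  {"tx":0.31,"ty":0.51,"tz":0.47,"wx":-0.004,"wy":-0.056,"wz":-0.022},
  {"tx":0.31,"ty":0.51,"tz":0.47,"wx":-0.004,"wy":-0.056,"wz":-0.022},
  {"tx":0.31,"ty":0.51,"tz":0.47,"wx":-0.004,"wy":-0.056,"wz":-0.022},
])

```text
t: 6.78
tool_pos: [0.5195, 0.208, 0.1721]
orientation: [0.051, 0.983, -0.009, 0.175]
ft_force: [-0.0, -0.5, -1.0]
width: 0.0438
grasp_force: 62.3
```

Run:
```python
from h import *
go(*deckpose(.081,.06))
a=cv2.resize(vision.get_image("scene")[60:220,320:520,::-1],None,fx=3.6,fy=3.6,interpolation=cv2.INTER_CUBIC)
cv2.imwrite("pics/over.png",a)
```

```text
t 6.775 pos [0.5195 0.208  0.1721] q [ 0.22  0.32  1.73 -0.16  0.76 -1.15] width 0.043795401866119646 shift [0.026 0.027 0.715] turn [-0.0003  0.0005 -0.0012]
```

View pics/over.png

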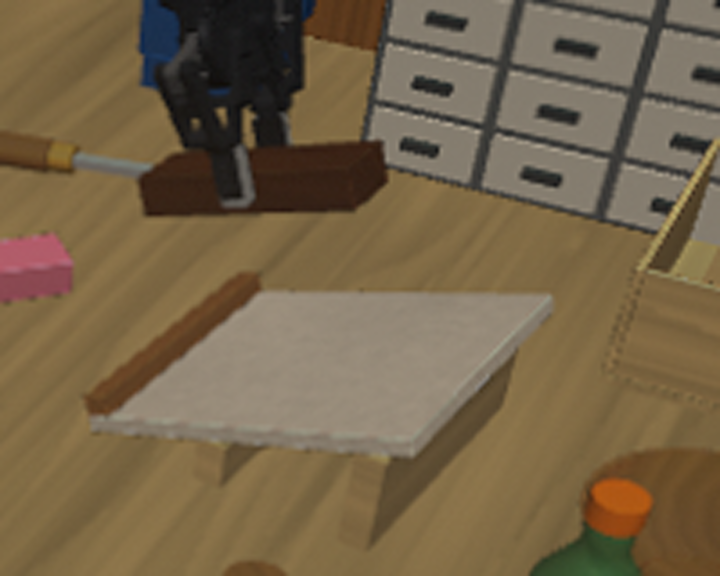

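The bar is held level across and parallel to the deck above the rack. Its near bottom edge runs crop (146,214) to (352,210). I'll compare that with the prediction.

Run:
```python
from h import *
s=r.state();R=Ro.from_quat(s['orientation']).as_matrix();p=s['tool_pos']
obs=(np.array([(146,214),(352,210),(386,182)])+.5)/3.6-.5+[320,60]
# tool frame: x downhill, y left, z into deck; low-near, high-near, high-far bottom corners
C=np.array([[.075,-.0225,0],[-.075,-.0225,0],[-.075,.0225,0]])
f=lambda v:(proj("scene",(C+[v[0],0,v[1]])@R.T+p)-obs).ravel()
print(obs,f([0,.02]).round(1))
m=least_squares(f,[0,.02]);print(m.x,m.fun.round(1))
```

```text
[[360.19444444 119.08333333]
 [417.41666667 117.97222222]
 [426.86111111 110.19444444]] [-0.5  1.2  0.9  0.5  1.2  0.1]
[0.00122748 0.01863273] [-1.   0.7  0.3 -0.1  0.6 -0.5]
```

Request:
arm_command([
  {"tx":0.03,"ty":0.03,"tz":0.35,"wx":0,"wy":0,"wz":-0.001},
  {"tx":0.03,"ty":0.03,"tz":0.7,"wx":0,"wy":0,"wz":-0.001},
  {"tx":0.03,"ty":0.03,"tz":0.9,"wx":0,"wy":0,"wz":-0.001},
  {"tx":0.03,"ty":0.03,"tz":0.9,"wx":0,"wy":0,"wz":-0.001},
])

```text
t: 7.32
tool_pos: [0.5466, 0.2085, 0.0849]
orientation: [0.047, 0.984, -0.01, 0.174]
ft_force: [-0.2, 0.4, -1.2]
width: 0.0439
grasp_force: 62.3
```

Run:
```python
from h import *
go(*deckpose(.080,.0205));print(r.state()['ft_force'])
a=cv2.resize(vision.get_image("scene")[60:220,320:520,::-1],None,fx=4,fy=3.7,interpolation=cv2.INTER_CUBIC)
cv2.imwrite("pics/near.png",a)
```

```text
t 7.325 pos [0.5466 0.2085 0.0849] q [ 0.21  0.5   1.74 -0.19  0.58 -1.12] width 0.043868983197685035 shift [-0.011 -0.005  0.199] turn [-0.0004  0.0002  0.    ]
[-0.21208682  0.38671754 -1.19390952]
```

View pics/near.png

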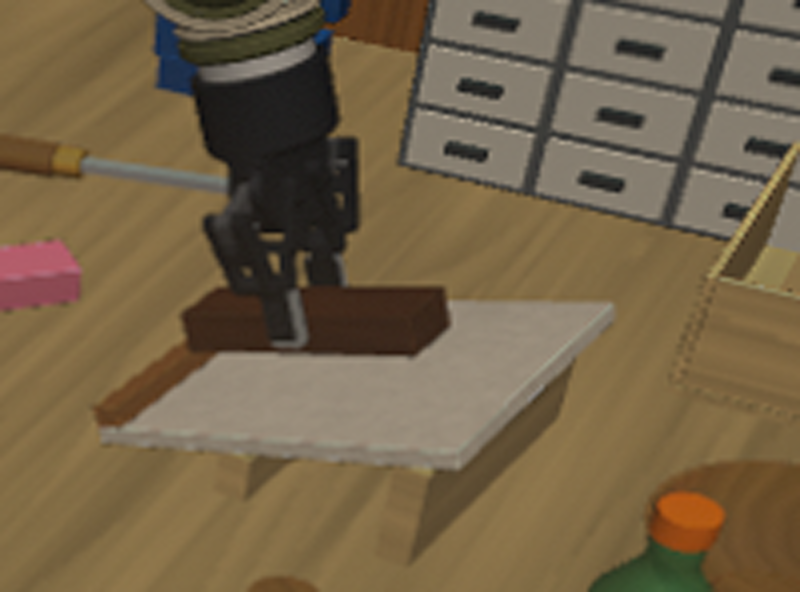

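The bar is about 20 mm above the deck, with its low end (185,330) just past the cleat line, as perspective would show it. Now I lower it gently, watching the force.

Request:
arm_command([
  {"tx":-0.03,"ty":0,"tz":0.06,"wx":0,"wy":0,"wz":0},
  {"tx":-0.03,"ty":0,"tz":0.12,"wx":0,"wy":0,"wz":0},
  {"tx":-0.03,"ty":0,"tz":0.16,"wx":0,"wy":0,"wz":0},
  {"tx":-0.03,"ty":0,"tz":0.16,"wx":0,"wy":0,"wz":0},
])

```text
t: 7.88
tool_pos: [0.5545, 0.2083, 0.0715]
orientation: [0.047, 0.983, -0.009, 0.175]
ft_force: [-0.0, -0.2, -1.5]
width: 0.0437
grasp_force: 62.3
```

Request:
arm_command([
  {"tx":0,"ty":0,"tz":0.02,"wx":0,"wy":0,"wz":0},
  {"tx":0,"ty":0,"tz":0.03,"wx":0,"wy":0,"wz":0},
  {"tx":0,"ty":0,"tz":0.03,"wx":0,"wy":0,"wz":0},
])

```text
t: 8.25
tool_pos: [0.5556, 0.2082, 0.069]
orientation: [0.047, 0.983, -0.009, 0.175]
ft_force: [-0.5, 0.2, -1.9]
width: 0.0437
grasp_force: 62.3
```

Run:
```python
from h import *
go(*deckpose(.080,.0205));print(r.state()['ft_force'])
```

```text
t 8.25 pos [0.5556 0.2082 0.069 ] q [ 0.2   0.54  1.72 -0.2   0.55 -1.12] width 0.043661391811333945 shift [ 0.018 -0.011  0.018] turn [-0.0002  0.0005  0.0002]
[-0.49973614  0.19896293 -1.88093873]
```

Request:
arm_command([
  {"tx":0,"ty":0,"tz":0.01,"wx":0,"wy":0,"wz":0},
  {"tx":0,"ty":0,"tz":0.02,"wx":0,"wy":0,"wz":0},
  {"tx":0,"ty":0,"tz":0.02,"wx":0,"wy":0,"wz":0},
])

```text
t: 8.62
tool_pos: [0.5563, 0.2082, 0.0674]
orientation: [0.047, 0.983, -0.009, 0.175]
ft_force: [-2.6, -0.1, 3.1]
width: 0.0435
grasp_force: 62.8
```

Request:
arm_command([
  {"tx":0,"ty":0,"tz":0.01,"wx":0,"wy":0,"wz":0},
  {"tx":0,"ty":0,"tz":0.01,"wx":0,"wy":0,"wz":0},
])

```text
t: 8.88
tool_pos: [0.5563, 0.2082, 0.0673]
orientation: [0.047, 0.983, -0.009, 0.175]
ft_force: [-11.9, -0.8, 14.8]
width: 0.0438
grasp_force: 64.6
```

Contact with the deck. I'll relieve the pressure, slide about 4 mm toward the cleat, and release.

Request:
arm_command([
  {"tx":0,"ty":0,"tz":-0.01,"wx":0,"wy":0,"wz":0},
  {"tx":0.02,"ty":0,"tz":-0.01,"wx":0,"wy":0,"wz":0},
  {"tx":0.04,"ty":0,"tz":-0.01,"wx":0,"wy":0,"wz":0},
  {"tx":0.04,"ty":0,"tz":-0.01,"wx":0,"wy":0,"wz":0},
])

```text
t: 9.38
tool_pos: [0.5529, 0.2086, 0.0661]
orientation: [0.047, 0.983, -0.009, 0.176]
ft_force: [0.1, 0.3, 5.3]
width: 0.044
grasp_force: 63.1
```

Request:
arm_command([
  {"tx":0,"ty":0,"tz":0,"wx":0,"wy":0,"wz":0},
  {"tx":0,"ty":0,"tz":0,"wx":0,"wy":0,"wz":0},
  {"tx":0,"ty":0,"tz":0,"wx":0,"wy":0,"wz":0},
  {"tx":0,"ty":0,"tz":0,"wx":0,"wy":0,"wz":0},
  {"tx":0,"ty":0,"tz":0,"wx":0,"wy":0,"wz":0},
  {"tx":0,"ty":0,"tz":0,"wx":0,"wy":0,"wz":0},
], jaw=1)

```text
t: 10.12
tool_pos: [0.5525, 0.2085, 0.0657]
orientation: [0.047, 0.983, -0.009, 0.175]
ft_force: [1.1, 0.8, -0.1]
width: 0.0857
grasp_force: 0.0
```

Request:
arm_command([
  {"tx":0,"ty":0,"tz":-0.3,"wx":0,"wy":0,"wz":0},
  {"tx":0,"ty":0,"tz":-0.7,"wx":0,"wy":0,"wz":0},
  {"tx":0,"ty":0,"tz":-1,"wx":0,"wy":0,"wz":0},
  {"tx":0,"ty":0,"tz":-1,"wx":0,"wy":0,"wz":0},
  {"tx":0,"ty":0,"tz":-1,"wx":0,"wy":0,"wz":0},
])

```text
t: 10.75
tool_pos: [0.518, 0.2118, 0.1586]
orientation: [0.047, 0.984, -0.009, 0.174]
ft_force: [-0.1, 0.0, -0.5]
width: 0.0855
grasp_force: 0.0
```

Run:
```python
from h import *
a=vision.get_image("scene")[90:210,330:490,::-1]
b=vision.get_image("top")[90:215,95:270,::-1]
a=cv2.resize(a,None,fx=2.5,fy=2.5,interpolation=cv2.INTER_CUBIC);b=cv2.resize(b,(400,286),interpolation=cv2.INTER_CUBIC)
cv2.imwrite("pics/done.png",np.vstack([cv2.resize(a,(400,300)),b]))
s=r.state();print(s['t'],s['width'],s['tool_pos'],s['joint_vel'].round(3))
```

```text
10.85 0.08520642152137968 [0.51801575 0.21170547 0.15827123] [ 0.001  0.    -0.002  0.001  0.002  0.   ]
```

View pics/done.png

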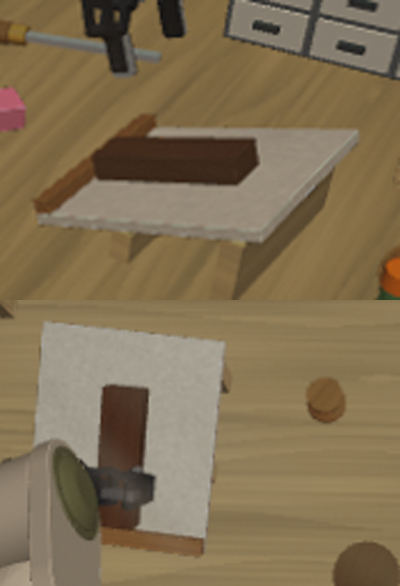

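Run:
```python
from h import *
T=rackT(RACK)
# bottom near-low, bottom near-high, top far-high, bottom far-high
C=np.array([[-.075,-.0225,0],[.075,-.0225,0],[.075,-.0225,.028],[.075,.0225,.028]])
for x in(.075,.082):
    print(x,((proj("scene",(C+[x,-.004,0])@T[:3,:3].T+T[:3,3])-[330,90])*2.5).round(0).tolist())
from station import ticket
```

```text
0.075 [[90.0, 183.0], [232.0, 189.0], [227.0, 161.0], [250.0, 139.0]]
0.082 [[96.0, 183.0], [239.0, 189.0], [234.0, 161.0], [257.0, 139.0]]
```

The bar lies flat and along the slope, with its low end at the cleat. Both the TCP at release and the image give x ≈ 0.078–0.081, within limits. The gripper is clear, so I'm handing in.

```bash
python3 -c "
from station import ticket
print(ticket.hand_in())"
```

```text
the job is handed in; nothing more can be done
None
```

I laid the long blank flat on the rack, straight up the slope with its lower end within about 6 mm of the cleat, let go of it, left the other two blanks alone, and handed the job in; no verdict came back.

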